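# Feed a rubber bush to the inspection seat and mirror its hidden dot to the camera

### The arm

A 7-joint arm with a two-finger parallel gripper is mounted at the origin on the work surface. World frame = base frame: x ahead of the robot, y to its left, z up, the work surface at z = 0. Lengths are in m, angles in rad, forces in N, time in s.
With the tool pointing down it reaches from about 0.4 to 0.875 m from the base axis. Payload 19.3 kg.
Tool frame: the origin (TCP) lies at the very end of the fingers, on their centre line; the grasp point (between the pads) lies 19 mm behind it (robot.grip_depth is the distance from the TCP to the grasp point, in m); z points along the fingers, y is the line along which they close (so a half turn about z gives the same grasp; the last joint's range is limited). The gripper opens to 85 mm and grips with 20 to 120 N. Pads are 22 mm wide; open, the fingers measure 114 mm over their backs; the gripper's body (76 mm by 85 mm) begins 54 mm behind the grasp point. The pads swing forward as they close: fully open they stand 13 mm farther back than shut.
Start: joints at [-1.266, 0.521, -0.036, 1.599, 0.021, 1.021, -0.113], TCP at [0.229, 0.582, 0.199] pointing down, gripper open.
Joint ranges: [-2.91, 2.91], [-0.3, 2.13], [-1.5, 1.42], [0.17, 2.43], [-1.26, 4.41], [0.16, 1.93], [-2.52, 2.52]. Speed limits (rad/s): [1.89, 1.89, 2.39, 2.39, 3.01, 3.01, 3.01].

### API

Orientations are given as a rotation vector (axis times angle).
In Python, from plant import get_obs, grab_frame, robot, boxes_of gives the robot as it stands. The module is installed in compiled form; this text tells all that it offers.
- The arm moves only by the shell command python3 -m pendant 'ROWS' [FORCE]. ROWS is JSON, a list of rows, each a list of 3 entries, a list of its own where there are three numbers: the turn, a rotation vector about the world's x, y, z in units of 6 degrees (1.0 is 6 degrees), then the shift along the world's x, y, z in units of 30 mm (1.0 is 30 mm), then the closure, from 0 (fully open) to 1 (shut). A call has 1 to 8 rows; each row is the pose to reach, as a shift and turn from the pose commanded when the call began; what a row does not reach only later rows make up. A row lasts 1/12 s, in which the tool goes at most 41.7 mm and 7.16 degrees, less where a joint would pass 70% of its speed; a pose out of reach is approached as far as the arm can. A call with a gripper value outside its range is refused whole. The fingers move at their own pace and stop on an object; FORCE is the grip in N (left out, the last holds). Time passes only in rows, so rows that repeat a pose let the fingers close. It gives the time, the measured TCP pose, the force, the opening and the grip force at its end, in the units of the state.
- get_obs(): the state, without advancing time (a new reading comes with each control period).
- grab_frame(name): name is "side" or "top" or "wrist"; returns a dict with "frame" (400x640x3 uint8, red, green, blue), "z_map" (400x640 float32, m along the optical axis (not along the pixel's ray), 0 where there is no reading), "mtx" (3x3 intrinsics, pixels), "rvec" (rotation vector, rad) and "tvec" (3), from world to camera coordinates, as OpenCV has them. Camera axes: x right, y down, z forward; pixel columns grow to the right and rows downward; lengths in m; the calibration is good to about 2 mm. A picture is of the moment at which its call begins.
- robot.sign_off(): hands the job in; it is judged then, once.
Trained networks look in a picture, given as the dict that the camera call returned (one of the last four; its "shot" number tells which), for a name from the list of things; names that differ only in an ending like _2 or _b are one class to them, and where a whole thing is asked for, a point or a joint stands for the part that bears it (a point fixed in the world has none). Each returns a list of dicts, best first, with "confidence" (0 to 1); they miss things now and then, are a little off and sometimes report something else, mostly with a low value. They report only what shows in the picture. A call takes as long as a camera call. They do not tell look-alikes from the thing itself.
- boxes_of(picture, name): "xy" ([column, row] in pixels, amid what is visible of it).
The state is a dict: "clock": time; "q": joint angles; "qvel": joint speeds; "effort": joint torques, N m; "tool_pos": TCP position; "eef_rot": TCP orientation; "wrist_force": force on the tool from outside, world axes, zero at the start; "torque": the same for the moment, N m; "grip_width": opening from 0.0 (shut) to 1.0 (fully open); "finger_force": force on a finger pad.
Only numpy, scipy, OpenCV 4.12 (cv2) and the standard library are available. Lean on these libraries where they do the work, as an engineer would, in place of code of your own. Each camera call takes 0.05 s, during which the arm holds its last target. There are 200 camera calls.

### The job

Push the knob of the inspection shuttle fully in, so that the rubber bush slides to its end stop under the camera, and let the plunger spring all the way back. Then pick the inspection mirror out of its cradle and hold it clear of everything beside the bush, about a mirror's width out from the white paint dot, level with the dot and squarely facing it with the glass leaning at 45 degrees, so that the overhead camera sees the dot in the mirror. Finish still holding the mirror steady like that in the gripper, with the bush left at its stop and the basket, tray, spare bush and pick left where they are.

Things in the scene. Friction and masses are not known exactly. Their poses are not given: they have to be found in the camera images.
- station: Fixed inspection shuttle. Origin on the table under a seated bush; x = feed direction, y left, z up. Base plate x -160..55, y -60..130 mm. Track block 60 mm wide, x -100..28, floor 60 mm above table; 8 mm side rails; end stop 10 mm high, x 19..28. Bearing block 44 mm wide, to z 104, at x -90..-66. Column at x 25, y 105, 444 mm tall, bears the overhead camera, all above z 349
- seat (a point): Centre of the underside of a bush that stands fully home against the end stop: on the track floor, 60 mm above the table. Axes as the station's
- lens (a point): Front of the camera's lens, looking straight down; 45 mm beyond the seat axis along the station's x and 349.5 mm above the table
- plunger (a joint): Travel of the sprung plunger, m: 0 at rest, 0.035 fully in, along the station's +x. The spring pushes back with 2.4 N at rest, 6.6 N fully in, and returns it when let go. Its 30 x 30 mm pusher plate shoves the bush ahead of it; fully in, the bush is home
- knob (a point): Middle of the rear face (towards the robot) of the plunger's round black knob, 34 mm diameter, 17 mm long; 80 mm above the table, 146 mm behind the seat at rest. Axes as the station's; push it along +x
- bush: Loose black rubber bush, 38 mm diameter, 58 mm tall, 46 mm flange on top with a steel sleeve end; 70 g. Origin: centre of underside; z up. A 10 mm wide tab on the flange, reaching 32 mm from the axis, points along its x, the dot's side. Starts upright on the track about 32 mm short of the seat, tab pointing roughly away from the robot
- dot (a point): Centre of the 8 mm white paint dot on the bush's side, under the tab: 18.5 mm from the axis, 30 mm above the bush's underside (90 mm above the table). Axes as the bush's: x points straight out of the dot, z up
- cradle: Fixed grey cradle that holds the mirror: base 124 x 56 x 8 mm, two 10 mm thick notched posts, 49 mm high and 32 mm wide, 86 mm apart along its x; 76 mm free between them
- mirror_tool: Loose inspection mirror, 130 g. Origin: centre of the handle; x along it towards the head, z up as it lies level in the cradle, 47 mm above the table. Square black handle 110 mm long, 14 x 14 mm, gripped at its middle between the posts; thin rod; round head, centre 142 mm from the origin on the handle's axis. Starts with head to the robot's left
- mirror_head (a joint): Twist of the mirror head on its rod, rad. 0: the glass faces along the tool's +z; positive leans the glass towards the tool's +y (the robot's side as it lies in the cradle). Found between 0.4 and 0.9, different every time; stiff (0.04 N m), so it stays as found while the handle is moved
- mirror (a point): Centre of the glass of the round mirror, 50 mm diameter, 4 mm thick, 142 mm from the handle's centre. Its z is the normal, pointing out of the reflecting side; its x points along the rod away from the handle
- basket: Bystander: grey perforated basket 240 x 320 x 110 mm with rubber parts, far left. Origin: centre of its underside
- tray: Bystander: yellow perforated tray 240 x 200 x 75 mm with rubber parts, right. Origin: centre of its underside
- spare_bush: Bystander: another rubber bush, 46 mm diameter, 58 mm tall, standing on the table beyond the cradle. Origin: centre of its underside
- pick: Bystander: screwdriver-like trimming pick 160 mm long lying at the near right
Not all that is in view belongs to the job. There is more than one size of the mirror_tool; the one meant has the size given above.

How it is judged:
By the outcome, as a careful person would: the job done as asked, in the order asked, and still so for the second after the job is handed in, while the arm keeps its last pose, push and grip.
It also fails if it takes over 61 s, if anything falls off the work surface, if the arm or the gripper's body presses on something with over 40 N, if the wrist force passes 120 N, or if a joint passes its speed limit or range.

## Working session

There is one attempt and no reset: what is moved stays moved. The work goes in short steps, Python scripts to look and compute and a shell command to move; the robot and the scene stay as the last step left them, time stands still between calls to the robot, and variables do not carry over. Pictures are saved under pics/ and viewed, at most 13 in all, crops included, and the job is handed in when it is done.

```bash
mkdir -p pics; cat > h.py <<'E'
import numpy as np, cv2
from scipy.spatial.transform import Rotation as R
from plant import get_obs, grab_frame, robot, boxes_of
def w(p,uv,z=None,r=2):
    """pixel -> world by depth map, or by plane world z"""
    Rm=cv2.Rodrigues(np.array(p["rvec"],float))[0]; t=np.array(p["tvec"],float).ravel()
    u,v=uv; d=np.linalg.inv(p["mtx"])@[u,v,1]
    if z is None:
        a=p["z_map"][max(0,int(v)-r):int(v)+r+1,max(0,int(u)-r):int(u)+r+1]; a=a[a>0]
        if len(a)==0: return None
        return Rm.T@(d*np.median(a)-t)
    o=-Rm.T@t; q=Rm.T@d
    return o+q*(z-o[2])/q[2]
def cloud(p):
    Rm=cv2.Rodrigues(np.array(p["rvec"],float))[0]; t=np.array(p["tvec"],float).ravel()
    v,u=np.mgrid[:400,:640]; z=p["z_map"]
    c=np.stack([u,v,np.ones_like(u)],-1)@np.linalg.inv(p["mtx"]).T*z[...,None]
    P=(c-t)@Rm; P[z<=0]=np.nan
    return P
def px(p,X): return cv2.projectPoints(np.array(X,float).reshape(-1,3),np.array(p["rvec"],float),np.array(p["tvec"],float),p["mtx"],None)[0].reshape(-1,2)
def save(n,f): cv2.imwrite("pics/"+n,cv2.cvtColor(f,cv2.COLOR_RGB2BGR))
E
python3 - <<'E'
from h import *
np.set_printoptions(precision=4,suppress=True)
o=get_obs();print(o["clock"],o["tool_pos"],o["eef_rot"])
for c in["side","top","wrist"]:
    p=grab_frame(c);save(c+"0.png",p["frame"]);np.save("pics/"+c,p,allow_pickle=True)
    Rm=cv2.Rodrigues(np.array(p["rvec"],float))[0];print(c,"at",-Rm.T@np.array(p["tvec"]).ravel(),"fwd",Rm[2])
    for n in["station","knob","plunger","bush","dot","cradle","mirror_tool","mirror_head","mirror","spare_bush","pick","tray","basket"]:
        try: print(n,[(np.round(b["xy"]),round(b["confidence"],2),w(p,b["xy"])) for b in boxes_of(p,n)[:3]])
        except Exception as e: print(n,e)
E
```

```text
0.0 [0.2287 0.5813 0.1981] [-0.5852 -3.0865  0.0017]
side at [ 0.4172 -0.8659  1.2799] fwd [ 0.1111  0.6367 -0.7631]
station [(array([318., 215.]), 0.58, array([0.5626, 0.0791, 0.0688]))]
knob [(array([283., 219.]), 0.63, array([0.448 , 0.0717, 0.0869])), (array([279., 131.]), 0.2, array([0.4957, 0.5674, 0.0201]))]
plunger [(array([282., 219.]), 0.66, array([0.4454, 0.0722, 0.0895]))]
bush [(array([314., 213.]), 0.63, array([0.5495, 0.0652, 0.1007]))]
dot [(array([313., 211.]), 0.76, array([0.5444, 0.0634, 0.1123]))]
cradle [(array([317., 324.]), 0.75, array([ 0.4952, -0.265 ,  0.0074]))]
mirror_tool [(array([312., 296.]), 0.71, array([ 0.4935, -0.1978,  0.0516])), (array([264., 353.]), 0.65, array([ 0.3342, -0.3142, -0.0034]))]
mirror_head [(array([300., 272.]), 0.7, array([ 0.4741, -0.1062,  0.0461])), (array([246., 374.]), 0.61, array([ 0.2825, -0.3655,  0.0053])), (array([318., 213.]), 0.26, array([0.5672, 0.0958, 0.0596]))]
mirror [(array([249., 371.]), 0.7, array([ 0.2905, -0.3603,  0.0054])), (array([301., 272.]), 0.68, array([ 0.477 , -0.1104,  0.0501]))]
spare_bush [(array([
[... 1378 characters left out ...]
., 162.]), 0.44, array([ 0.759 , -0.1827,  0.0572]))]
pick [(array([439., 274.]), 0.6, array([ 0.2913, -0.4685,  0.0201]))]
tray [(array([451., 201.]), 0.66, array([ 0.595 , -0.5315,  0.0418]))]
basket [(array([198., 222.]), 0.57, array([0.5078, 0.5382, 0.0346]))]
wrist at [0.1604 0.608  0.3729] fwd [ 0.2672 -0.1044 -0.958 ]
station [(array([111., 398.]), 0.5, array([0.4248, 0.2073, 0.0066]))]
knob [(array([110., 397.]), 0.68, array([0.4225, 0.2074, 0.0076]))]
plunger []
bush []
dot []
cradle []
mirror_tool []
mirror_head []
mirror []
spare_bush []
pick []
tray [(array([110., 398.]), 0.18, array([0.4248, 0.2067, 0.0067]))]
basket [(array([336., 331.]), 0.93, array([0.3827, 0.5485, 0.0789]))]
```

```bash
python3 - <<'E'
import cv2,numpy as np
a=cv2.imread("pics/side0.png")[165:400,225:455]; b=cv2.imread("pics/top0.png")[140:300,270:470]
a=cv2.resize(a,None,fx=2.1,fy=2.1,interpolation=2);b=cv2.resize(b,None,fx=1.58,fy=1.58,interpolation=2)
o=np.zeros((494,800,3),np.uint8);o[:a.shape[0],:a.shape[1]]=a[:494,:483];o[:b.shape[0],484:484+b.shape[1]]=b[:,:316];cv2.imwrite("pics/c0.png",o)
E
```

```text
(no output)
```

View pics/c0.png

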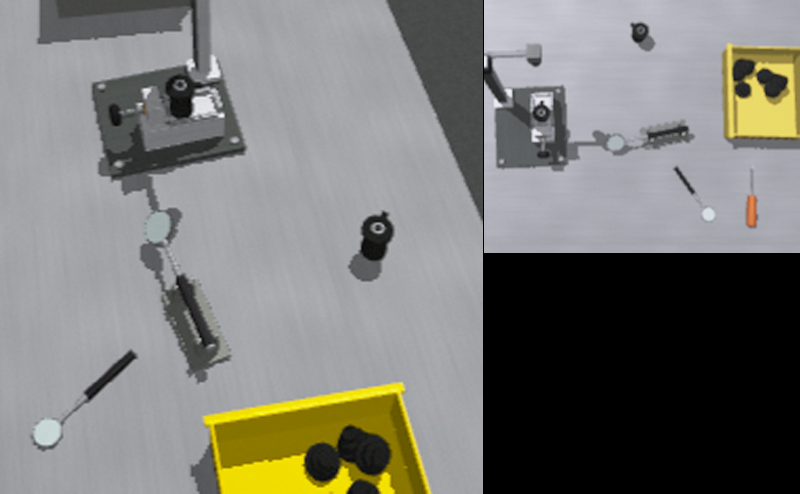

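```bash
python3 -m pendant '[[[0,0,1.8],[3,-8.5,1.7],0.5],[[0,0,1.8],[3,-8.5,1.7],1],[[0,0,1.8],[3,-8.5,1.7],1],[[0,0,1.8],[3,-8.5,1.7],1],[[0,0,3.57],[6.2,-17,1.7],1],[[0,0,3.57],[6.2,-17,1.7],1],[[0,0,3.57],[6.2,-17,1.7],1],[[0,0,3.57],[6.2,-17,1.7],1]]' 30; python3 -m pendant '[[[0,0,0],[0,0,0],1],[[0,0,0],[0,0,0],1],[[0,0,0],[0,0,0],1],[[0,0,0],[0,0,0],1]]'
```

```text
clock: 2.77
tool_pos: [0.3406, 0.2715, 0.2386]
eef_rot: [0.001, 3.141, 0.001]
wrist_force: [2.1, 0.6, 0.7]
grip_width: 0.002
finger_force: 0.0
clock: 3.1
tool_pos: [0.3399, 0.2744, 0.2383]
eef_rot: [0.001, -3.141, -0.0]
wrist_force: [0.8, -0.1, 0.1]
grip_width: 0.001
finger_force: 0.0
```

```bash
python3 -m pendant '[[[0,0,0],[2.4,-6.7,0.4],1],[[0,0,0],[2.4,-6.7,0.4],1],[[0,0,0],[2.4,-6.7,0.4],1],[[0,0,0],[2.4,-6.7,0.4],1],[[0,0,0],[2.4,-6.7,0.4],1],[[0,0,0],[2.4,-6.7,0.4],1],[[0,0,0],[2.4,-6.7,0.4],1],[[0,0,0],[2.4,-6.7,0.4],1]]' 30; python3 - <<'E'
from h import *
np.set_printoptions(precision=4,suppress=True)
p=grab_frame("wrist");save("wrist1.png",p["frame"]);np.save("pics/w1",p,allow_pickle=True)
for n in["station","knob","plunger","bush","dot","mirror_tool"]:
    print(n,[(np.round(b["xy"]),round(b["confidence"],2),w(p,b["xy"])) for b in boxes_of(p,n)[:3]])
print(get_obs()["tool_pos"])
E
```

```text
clock: 3.77
tool_pos: [0.4123, 0.0733, 0.2501]
eef_rot: [-0.0, -3.141, 0.0]
wrist_force: [0.0, 0.5, 0.4]
grip_width: -0.001
finger_force: 0.0
station [(array([153., 217.]), 0.72, array([ 0.4717, -0.1142,  0.0475])), (array([356., 217.]), 0.65, array([0.4853, 0.1322, 0.0109])), (array([586., 245.]), 0.6, array([0.4867, 0.3661, 0.0962]))]
knob [(array([315., 206.]), 0.57, array([0.4437, 0.0773, 0.093 ]))]
plunger [(array([318., 205.]), 0.72, array([0.4424, 0.0801, 0.0948])), (array([358., 216.]), 0.27, array([0.4837, 0.1342, 0.0114]))]
bush [(array([ 67., 219.]), 0.54, array([ 0.4887, -0.2484,  0.0066]))]
dot []
mirror_tool [(array([ 17., 140.]), 0.82, array([ 0.3855, -0.2864,  0.0092])), (array([122., 222.]), 0.8, array([ 0.4777, -0.1531,  0.0469]))]
[0.4121 0.073  0.2503]
```

View pics/wrist1.png

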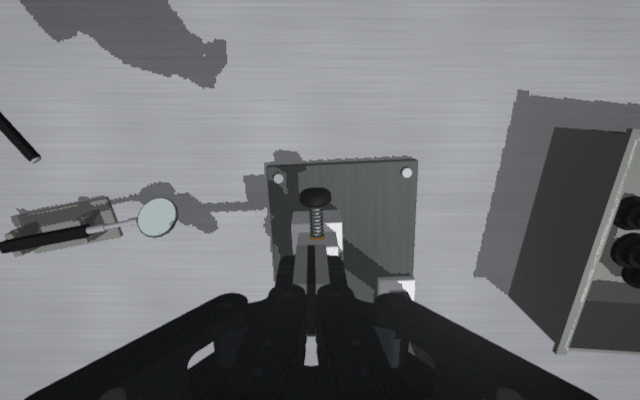

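```bash
python3 - <<'E'
from h import *
np.set_printoptions(precision=4,suppress=True)
p=np.load("pics/w1.npy",allow_pickle=True).item();P=cloud(p)
print(P[250,385])
for uv in[(265,163),(417,157),(278,179),(407,173)]:print(uv,w(p,uv,z=0.011))
# base plate: z 8..16mm near station
m=(P[...,2]>.007)&(P[...,2]<.016)&(P[...,0]>.38)&(P[...,0]<.7)&(P[...,1]>-.02)&(P[...,1]<.25)
q=P[m][:,:2]
r=cv2.minAreaRect((q*1000).astype(np.float32));print("rect",r)
# rear edge line: for each y bin min x
s=[]
for y in np.arange(.03,.2,.005):
    k=q[abs(q[:,1]-y)<.0025]
    if len(k): s.append((y,k[:,0].min()))
s=np.array(s);f=np.polyfit(s[:,0],s[:,1],1);print("slope x/y",f,np.degrees(np.arctan(-f[0])),np.std(s[:,1]-np.polyval(f,s[:,0])))
k=(P[...,2]>.06)&(P[...,2]<.105)&(abs(P[...,0]-.445)<.025)&(abs(P[...,1]-.075)<.03)
q=P[k];print("knob",len(q),q.min(0),q.max(0),np.median(q,0))
# top view: bush, rails
t=np.load("pics/top.npy",allow_pickle=True).item();T=cloud(t)
k=(T[...,2]>.105)&(T[...,2]<.14)&(abs(T[...,0]-.55)<.08)&(abs(T[...,1]-.08)<.06);print("bush top",T[k].min(0),T[k].max(0),np.median(T[k],0))
E
```

```text
[0.532  0.173  0.0104]
(265, 163) [0.4134 0.0163 0.011 ]
(417, 157) [0.4061 0.2047 0.011 ]
(278, 179) [0.4338 0.0319 0.011 ]
(407, 173) [0.4263 0.1939 0.011 ]
rect ((513.3714599609375, 115.74961853027344), (201.82615661621094, 190.23997497558594), 2.5604422092437744)
slope x/y [-0.0447  0.4178] 2.5589100013059194 0.0002167278727533505
knob 797 [0.4284 0.0607 0.0682] [0.4698 0.0934 0.0972] [0.4381 0.0776 0.0869]
bush top [0.4844 0.0566 0.105 ] [0.5691 0.1009 0.1268] [0.5358 0.0805 0.117 ]
```

```bash
python3 -m pendant '[[[0,0,0.43],[-0.5,0.06,0],1],[[0,0,0.43],[-0.5,0.06,-2],1],[[0,0,0.43],[-0.5,0.06,-6],1],[[0,0,0.43],[-0.5,0.06,-6],1],[[0,0,0.43],[-0.5,0.06,-6],1],[[0,0,0.43],[-0.5,0.06,-6],1],[[0,0,0.43],[-0.5,0.06,-6],1],[[0,0,0.43],[-0.5,0.06,-6],1]]' 30; python3 -m pendant '[[[0,0,0],[0.2,0.01,0],1],[[0,0,0],[0.4,0.02,0],1],[[0,0,0],[0.6,0.03,0],1],[[0,0,0],[0.7,0.03,0],1],[[0,0,0],[0.7,0.03,0],1]]'
```

```text
clock: 4.78
tool_pos: [0.3971, 0.0742, 0.0703]
eef_rot: [0.069, -3.139, 0.001]
wrist_force: [0.2, -0.4, 0.7]
grip_width: 0.002
finger_force: 0.0
clock: 5.2
tool_pos: [0.4195, 0.0752, 0.0709]
eef_rot: [-0.069, 3.139, 0.001]
wrist_force: [-0.7, -0.2, 0.1]
grip_width: -0.001
finger_force: 0.0
```

```bash
python3 -m pendant '[[[0,0,0],[0.1,0.004,0],1],[[0,0,0],[0.2,0.01,0],1],[[0,0,0],[0.3,0.013,0],1],[[0,0,0],[0.4,0.017,0],1],[[0,0,0],[0.4,0.017,0],1]]';python3 -m pendant '[[[0,0,0],[0.1,0.004,0],1],[[0,0,0],[0.2,0.01,0],1],[[0,0,0],[0.3,0.013,0],1],[[0,0,0],[0.4,0.017,0],1],[[0,0,0],[0.4,0.017,0],1]]'
```

```text
clock: 5.62
tool_pos: [0.4309, 0.0756, 0.0703]
eef_rot: [-0.069, 3.141, -0.0]
wrist_force: [0.0, 0.3, -0.5]
grip_width: 0.006
finger_force: 0.0
clock: 6.03
tool_pos: [0.4429, 0.0762, 0.0703]
eef_rot: [-0.069, 3.14, 0.0]
wrist_force: [-1.3, 0.5, 1.3]
grip_width: -0.001
finger_force: 0.0
```

```bash
python3 -m pendant '[[[0,0,0],[0.1,0.004,0],1],[[0,0,0],[0.1,0.004,0],1]]' | grep -E "pos|wrist"; python3 -m pendant '[[[0,0,0],[0.1,0.004,0],1],[[0,0,0],[0.1,0.004,0],1]]'| grep -E "pos|wrist"; python3 - <<'E'
from h import *
p=grab_frame("wrist");t=grab_frame("top");s=grab_frame("side")
f=cv2.resize(p["frame"][150:350,200:420],None,fx=2,fy=2)
g=cv2.resize(t["frame"][180:260,260:340],(400,400)); g2=cv2.resize(s["frame"][180:250,260:346],(344,280))
o=np.zeros((480,800,3),np.uint8);o[:400,:440]=f;o[:280,440:784]=g2;save("push.png",o)
E
```

```text
tool_pos: [0.4457, 0.0762, 0.0703]
wrist_force: [-1.0, -0.7, 0.2]
tool_pos: [0.4487, 0.0764, 0.0703]
wrist_force: [-0.7, -0.8, 0.3]
```

View pics/push.png

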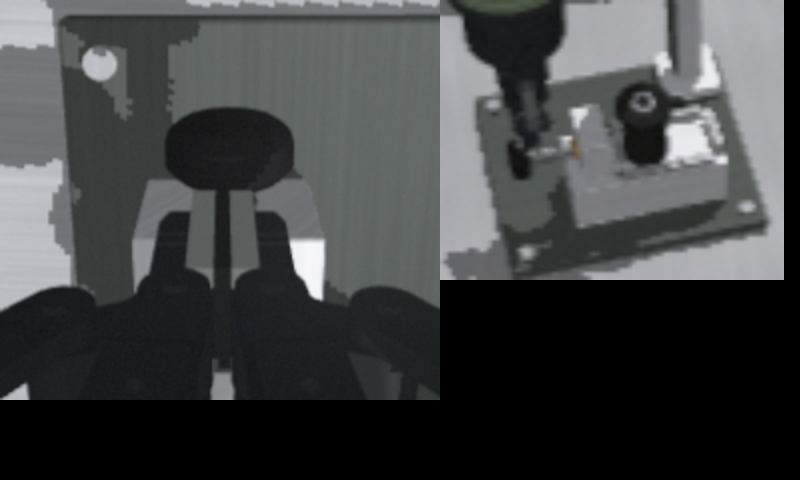

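```bash
python3 - <<'E'
from h import *
np.set_printoptions(precision=4,suppress=True)
o=get_obs();print(o["tool_pos"],o["eef_rot"],o["grip_width"])
for c in["side","wrist"]:
    p=grab_frame(c);np.save("pics/b_"+c,p,allow_pickle=True);P=cloud(p)
    print(c,"tcp px",px(p,o["tool_pos"]),"knob rest px",px(p,[.4265,.0765,.08]))
    for n in["knob","plunger","bush"]:print(n,[(b["xy"],b["confidence"],w(p,b["xy"])) for b in boxes_of(p,n)[:2]])
    k=(P[...,2]>.06)&(P[...,2]<.2)&(abs(P[...,0]-.445)<.04)&(abs(P[...,1]-.075)<.02)
    for z in np.arange(.06,.2,.01):
        q=P[k&(abs(P[...,2]-z)<.005)]
        if len(q):print("%.2f"%z,len(q),q.min(0)[:2],q.max(0)[:2])
E
```

```text
[0.4482 0.0763 0.0703] [ 0.0691 -3.1407  0.0001] 0.002333027433286802
side tcp px [[282.8827 221.1593]] knob rest px [[275.9095 220.3415]]
knob [([311.6, 300.4], 0.47, array([ 0.4904, -0.2109,  0.0523])), ([298.1, 121.0], 0.3, array([0.5817, 0.6289, 0.0034]))]
plunger [([286.0, 218.4], 0.58, array([0.4592, 0.0773, 0.0806]))]
bush [([312.3, 209.1], 0.79, array([0.5444, 0.0677, 0.1182]))]
0.06 9 [0.4776 0.0565] [0.4833 0.0822]
0.07 4 [0.4406 0.063 ] [0.4844 0.0763]
0.08 44 [0.4301 0.0597] [0.4845 0.0923]
0.09 36 [0.4306 0.0555] [0.483  0.0832]
0.10 11 [0.4309 0.0702] [0.4572 0.0848]
0.11 7 [0.4385 0.0641] [0.4575 0.0705]
0.12 10 [0.4378 0.0604] [0.4579 0.0827]
0.13 5 [0.4448 0.0606] [0.4545 0.0657]
0.15 2 [0.4378 0.0607] [0.4448 0.0681]
0.16 5 [0.4383 0.0597] [0.4601 0.0639]
0.17 16 [0.4331 0.0587] [0.4643 0.0796]
0.18 7 [0.4334 0.0554] [0.4644 0.0603]
0.19 7 [0.4343 0.0585] [0.4686 0.0624]
0.20 6 [0.4322 0.0563] [0.4689 0.0602]
wrist tcp px [[311.1546 237.1223]] knob rest px [[313.4192 205.4926]]
knob [([316.7, 227.0], 0.6, array([0.4324, 0.0782, 0.0951])), ([24.4, 241.4], 0.22, array([ 0.469 , -0.1061,  0.0465]))]
plunger [([315.2, 225.7], 0.77, array([0.4321, 0.0775, 0.0944]))]
bush []
0.07 111 [0.4286 0.0662] [0.4304 0.0877]
0.08 464 [0.4283 0.0608] [0.4529 0.094 ]
0.09 1410 [0.4286 0.0615] [0.4448 0.0927]
0.10 310 [0.4317 0.0696] [0.4414 0.0843]
0.11 445 [0.4359 0.062 ] [0.4419 0.0892]
0.12 731 [0.4358 0.062 ] [0.4419 0.0892]
0.13 782 [0.4354 0.062 ] [0.442  0.0893]
0.14 1134 [0.4338 0.055 ] [0.4596 0.0946]
0.15 2490 [0.4329 0.055 ] [0.46  0.095]
0.16 1150 [0.4328 0.055 ] [0.4563 0.095 ]
0.17 2216 [0.429  0.0585] [0.446  0.0919]
0.18 4823 [0.4286 0.055 ] [0.4393 0.0926]
0.19 4193 [0.4272 0.0551] [0.4379 0.0936]
0.20 83 [0.4265 0.057 ] [0.4289 0.0932]
```

```bash
python3 -m pendant '[[[0,0,0],[0,0,1],1],[[0,0,0],[0,0,1],1],[[0,0,0],[-1.4,-0.06,1],1],[[0,0,0],[-1.4,-0.06,1],1],[[0,0,0],[-1.4,-0.06,1],1]]'; python3 - <<'E'
from h import *
np.set_printoptions(precision=4,suppress=True)
o=get_obs();print(o["tool_pos"])
p=grab_frame("wrist");P=cloud(p);s=grab_frame("side");S=cloud(s);tp=o["tool_pos"]
for n,Q in(("w",P),("s",S)):
  k=(abs(Q[...,1]-tp[1])<.03)&(abs(Q[...,0]-tp[0])<.025)&(Q[...,2]>.05)
  for z in np.arange(.06,.2,.01):
    q=Q[k&(abs(Q[...,2]-z)<.005)]
    if len(q):print(n,"%.2f"%z,len(q),q.min(0),q.max(0))
k=(P[...,2]>.06)&(P[...,2]<.1)&(abs(P[...,0]-.445)<.04)&(abs(P[...,1]-.075)<.02)
q=P[k];print("knob",q.min(0),q.max(0))
f=cv2.resize(p["frame"][150:350,200:420],None,fx=2,fy=2)
g2=cv2.resize(s["frame"][160:250,250:336],(344,360),interpolation=2)
a=np.zeros((400,800,3),np.uint8);a[:400,:440]=f;a[:360,440:784]=g2;save("push2.png",a);print(px(s,tp),px(p,tp))
E
```

```text
clock: 7.33
tool_pos: [0.4049, 0.0744, 0.1005]
eef_rot: [0.07, -3.14, -0.0]
wrist_force: [0.5, 0.9, 0.3]
grip_width: 0.001
finger_force: 0.0
[0.4049 0.0744 0.1005]
w 0.07 1 [0.4292 0.0861 0.0703] [0.4292 0.0861 0.0703]
w 0.14 447 [0.3925 0.0601 0.1358] [0.3987 0.0873 0.145 ]
w 0.15 722 [0.3923 0.0601 0.145 ] [0.3986 0.0873 0.155 ]
w 0.16 783 [0.3925 0.0601 0.155 ] [0.3988 0.0873 0.165 ]
w 0.17 1125 [0.3906 0.0523 0.165 ] [0.4156 0.0938 0.175 ]
w 0.18 3308 [0.389  0.0444 0.175 ] [0.4163 0.1044 0.185 ]
w 0.19 5147 [0.3893 0.0444 0.185 ] [0.4142 0.1044 0.195 ]
w 0.20 2537 [0.3858 0.0445 0.195 ] [0.4134 0.1044 0.205 ]
s 0.14 12 [0.3971 0.062  0.1355] [0.4163 0.0704 0.1449]
s 0.15 11 [0.3982 0.0606 0.1463] [0.4168 0.0712 0.1549]
s 0.16 3 [0.4043 0.0615 0.1557] [0.4138 0.0621 0.1582]
s 0.18 3 [0.3949 0.0674 0.1758] [0.4141 0.0708 0.1824]
s 0.19 4 [0.3931 0.0595 0.1855] [0.4171 0.0658 0.1936]
s 0.20 15 [0.3938 0.0574 0.1959] [0.4239 0.0785 0.2047]
knob [0.4292 0.0739 0.0703] [0.485  0.0861 0.0999]
[[268.607  217.9838]] [[311.2398 237.2098]]
```

View pics/push2.png

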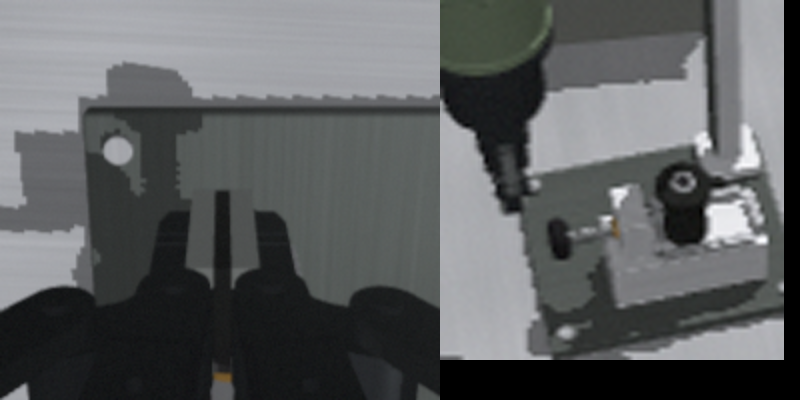

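```bash
python3 -m pendant '[[[0,0,0],[-0.1,0,-0.5],1],[[0,0,0],[-0.1,0,-2],1],[[0,0,0],[-0.1,0,-2],1],[[0,0,0],[-0.1,0,-2],1],[[0,0,0],[0.2,0.01,-2],1],[[0,0,0],[0.5,0.02,-2],1],[[0,0,0],[0.7,0.03,-2],1],[[0,0,0],[0.7,0.03,-2],1]]'; python3 - <<'E'
from h import *
np.set_printoptions(precision=4,suppress=True)
o=get_obs();tp=o["tool_pos"];print(tp,o["wrist_force"])
s=grab_frame("side");S=cloud(s);p=grab_frame("wrist");P=cloud(p)
k=(abs(S[...,1]-tp[1])<.06)&(abs(S[...,0]-tp[0])<.07)
for z in np.arange(.11,.26,.01):
    q=S[k&(abs(S[...,2]-z)<.005)]
    if len(q):print("%.2f"%z,len(q),q.min(0),q.max(0))
k=(P[...,2]>.05)&(P[...,2]<.1)&(abs(P[...,0]-.44)<.06)&(abs(P[...,1]-.075)<.025)
for z in np.arange(.06,.1,.01):
    q=P[k&(abs(P[...,2]-z)<.005)]
    if len(q):print("w %.2f"%z,len(q),q.min(0),q.max(0))
E
```

```text
clock: 8.1
tool_pos: [0.4294, 0.0757, 0.0416]
eef_rot: [-0.069, 3.138, 0.001]
wrist_force: [-3.4, 0.8, 2.5]
grip_width: -0.003
finger_force: 1.6
[0.4294 0.0757 0.0416] [-3.4427  0.8093  2.4766]
0.11 14 [0.4868 0.0577 0.1051] [0.499  0.0973 0.1097]
0.12 2 [0.4169 0.067  0.1219] [0.4266 0.0687 0.1223]
0.13 9 [0.418  0.0453 0.1257] [0.4422 0.0647 0.1322]
0.14 12 [0.4132 0.0579 0.1355] [0.446  0.0694 0.1447]
0.15 10 [0.4153 0.0573 0.146 ] [0.4468 0.0663 0.1545]
0.16 29 [0.4138 0.0164 0.1556] [0.4476 0.061  0.1646]
0.17 29 [0.4113 0.0168 0.1651] [0.4483 0.0592 0.1744]
0.18 39 [0.4118 0.0234 0.1755] [0.4498 0.0655 0.1849]
0.19 16 [0.4206 0.0331 0.1861] [0.4419 0.0447 0.195 ]
0.20 24 [0.405  0.0352 0.1952] [0.4634 0.0615 0.2049]
0.21 47 [0.3953 0.0365 0.2052] [0.4641 0.0617 0.2149]
0.22 56 [0.3933 0.0363 0.2152] [0.4664 0.0721 0.225 ]
0.23 55 [0.3943 0.0337 0.2251] [0.467  0.0708 0.235 ]
0.24 59 [0.3929 0.0358 0.2351] [0.4632 0.0683 0.2447]
0.25 22 [0.3861 0.0379 0.245 ] [0.4562 0.0642 0.2545]
0.26 18 [0.3822 0.0295 0.2602] [0.4561 0.0723 0.2648]
w 0.08 542 [0.416  0.0612 0.0764] [0.4773 0.0884 0.085 ]
w 0.09 886 [0.4158 0.0612 0.085 ] [0.4748 0.0884 0.095 ]
w 0.10 438 [0.416  0.0612 0.095 ] [0.4514 0.0885 0.1   ]
```

```bash
python3 -m pendant '[[[0,0,0],[0.2,0.01,0],1],[[0,0,0],[0.4,0.017,0],1],[[0,0,0],[0.6,0.026,0],1],[[0,0,0],[0.7,0.03,0],1],[[0,0,0],[0.7,0.03,0],1]]'| grep -E "pos|wrist"; python3 -m pendant '[[[0,0,0],[0.05,0,0],1],[[0,0,0],[0.1,0.004,0],1],[[0,0,0],[0.1,0.004,0],1]]'| grep -E "pos|wrist"
```

```text
tool_pos: [0.4482, 0.0764, 0.0406]
wrist_force: [-6.0, 0.7, 5.1]
tool_pos: [0.4507, 0.0765, 0.0406]
wrist_force: [-5.7, -0.2, 4.0]
```

```bash
python3 -m pendant '[[[0,0,0],[0.05,0,0],1],[[0,0,0],[0.05,0.002,0],1]]'| grep -E "pos|wrist"; python3 -m pendant '[[[0,0,0],[0.05,0,0],1],[[0,0,0],[0.05,0.002,0],1]]'| grep -E "pos|wrist"
```

```text
tool_pos: [0.4521, 0.0766, 0.0406]
wrist_force: [-6.0, 0.1, 4.3]
tool_pos: [0.4535, 0.0766, 0.0406]
wrist_force: [-6.1, -0.8, 4.1]
```

```bash
python3 -m pendant '[[[0,0,0],[0.05,0,0],1],[[0,0,0],[0.05,0.002,0],1]]'| grep -E "pos|wrist"; python3 -m pendant '[[[0,0,0],[0.05,0,0],1],[[0,0,0],[0.05,0.002,0],1]]'| grep -E "pos|wrist"; python3 -m pendant '[[[0,0,0],[0.05,0,0],1],[[0,0,0],[0.05,0.002,0],1]]'| grep -E "pos|wrist"
```

```text
tool_pos: [0.4536, 0.0766, 0.0404]
wrist_force: [-14.6, 0.1, 10.4]
tool_pos: [0.4537, 0.0765, 0.0402]
wrist_force: [-20.9, 1.5, 16.3]
tool_pos: [0.4537, 0.0765, 0.0401]
wrist_force: [-29.4, 0.4, 23.2]
```

```bash
python3 -m pendant '[[[0,0,0],[-0.2,0,0],1],[[0,0,0],[-0.6,-0.03,0],1],[[0,0,0],[-1,-0.05,0],1],[[0,0,0],[-1.4,-0.07,0],1],[[0,0,0],[-1.8,-0.08,0],1],[[0,0,0],[-1.8,-0.08,0.3],0.5],[[0,0,0],[-1.8,-0.08,2],0],[[0,0,0],[-1.8,-0.08,4],0]]'; python3 - <<'E'
from h import *
np.set_printoptions(precision=4,suppress=True)
s=grab_frame("side");t=grab_frame("top");p=grab_frame("wrist")
for c in(s,t,p):
    for n in["knob","bush","dot"]:print(n,[(b["xy"],b["confidence"],w(c,b["xy"])) for b in boxes_of(c,n)[:2]])
T=cloud(t);k=(T[...,2]>.112)&(T[...,2]<.13)&(abs(T[...,0]-.56)<.06)&(abs(T[...,1]-.08)<.05);q=T[k];print("bushtop",len(q),q.min(0),q.max(0),np.median(q,0))
S=cloud(s);k=(S[...,2]>.112)&(S[...,2]<.13)&(abs(S[...,0]-.56)<.06)&(abs(S[...,1]-.08)<.05);q=S[k];print("bushtop",len(q),q.min(0),q.max(0),np.median(q,0))
P=cloud(p);k=(P[...,2]>.065)&(P[...,2]<.1)&(abs(P[...,0]-.44)<.03)&(abs(P[...,1]-.076)<.025);q=P[k];print("knob",len(q),q.min(0),q.max(0))
a=np.zeros((400,800,3),np.uint8);a[:,:400]=cv2.resize(s["frame"][175:255,270:350],(400,400),interpolation=2);a[:,400:]=cv2.resize(t["frame"][180:260,260:340],(400,400),interpolation=2);save("seat.png",a)
E
```

```text
clock: 10.37
tool_pos: [0.4042, 0.0739, 0.1337]
eef_rot: [0.069, -3.138, 0.002]
wrist_force: [1.9, 0.6, 1.2]
grip_width: 0.418
finger_force: 0.0
knob []
bush [([323.2, 205.2], 0.55, array([0.5809, 0.0751, 0.1197])), ([380.7, 375.1], 0.42, array([ 0.6357, -0.4401,  0.004 ]))]
dot [([322.9, 209.0], 0.71, array([0.5777, 0.0641, 0.1146])), ([317.8, 318.1], 0.22, array([ 0.4986, -0.2622,  0.0396]))]
knob []
bush []
dot [([307.6, 202.5], 0.59, array([0.5744, 0.0743, 0.119 ]))]
knob [([313.6, 256.4], 0.75, array([0.4413, 0.0784, 0.0953]))]
bush [([310.7, 357.4], 0.71, array([0.5557, 0.0814, 0.0661]))]
dot [([307.4, 361.6], 0.71, array([0.5563, 0.0785, 0.0706])), ([332.0, 256.4], 0.69, array([0.4739, 0.0979, 0.0286]))]
bushtop 99 [0.5515 0.0566 0.1122] [0.6018 0.1009 0.1257] [0.5722 0.077  0.1175]
bushtop 141 [0.5529 0.0574 0.1121] [0.6058 0.1051 0.1264] [0.5759 0.0794 0.1177]
knob 1653 [0.4282 0.0608 0.0677] [0.4692 0.0938 0.097 ]
```

View pics/seat.png

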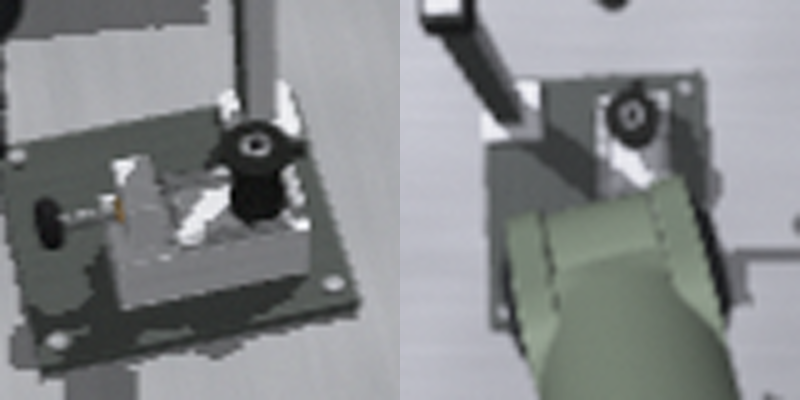

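```bash
python3 -m pendant '[[[0,0,-8],[2.4,-8.5,2],0],[[0,0,-8],[2.4,-8.5,2],0],[[0,0,-8],[2.4,-8.5,2],0],[[0,0,-8],[2.4,-8.5,2],0],[[0,0,-8],[2.4,-8.5,2],0],[[0,0,-8],[2.4,-8.5,2],0],[[0,0,-8],[2.4,-8.5,2],0],[[0,0,-8],[2.4,-8.5,2],0]]';python3 -m pendant '[[[0,0,-7],[0,0,0],0],[[0,0,-7],[0,0,0],0],[[0,0,-7],[0,0,0],0],[[0,0,-7],[0,0,0],0],[[0,0,-7],[0,0,0],0],[[0,0,-7],[0,0,0],0],[[0,0,-7],[0,0,0],0],[[0,0,-7],[0,0,0],0]]'; python3 - <<'E'
from h import *
np.set_printoptions(precision=4,suppress=True)
o=get_obs();print(o["q"],o["tool_pos"],o["eef_rot"])
p=grab_frame("wrist");save("w2.png",p["frame"]);np.save("pics/w2",p,allow_pickle=True)
t=grab_frame("top");T=cloud(t);np.save("pics/t2",t,allow_pickle=True)
for c in(p,t):
    for n in["mirror_tool","mirror","mirror_head","cradle","bush","dot"]:print(n,[(b["xy"],b["confidence"],w(c,b["xy"])) for b in boxes_of(c,n)[:2]])
k=(T[...,2]>.105)&(T[...,2]<.13)&(abs(T[...,0]-.57)<.06)&(abs(T[...,1]-.083)<.06);q=T[k]
d=q[:,:2]-[.572,.0828];r=np.hypot(*d.T);print("tab",q[r>.027],np.degrees(np.arctan2(d[:,1],d[:,0]))[r>.027])
E
```

```text
clock: 11.63
tool_pos: [0.4774, -0.1856, 0.1933]
eef_rot: [1.23, 2.889, -0.003]
wrist_force: [-0.3, 0.1, 0.0]
grip_width: 1.002
finger_force: 0.0
clock: 12.3
tool_pos: [0.4767, -0.1803, 0.1922]
eef_rot: [-2.167, -2.274, 0.001]
wrist_force: [-0.1, -0.1, -0.6]
grip_width: 1.001
finger_force: 0.0
[-0.2264  0.4086  0.6259  1.9296 -0.3016  0.8979  0.5993] [ 0.4767 -0.1803  0.1922] [-2.1668 -2.2741  0.0012]
mirror_tool [([224.4, 263.5], 0.93, array([ 0.3801, -0.2955,  0.0098])), ([319.0, 128.5], 0.89, array([ 0.4814, -0.1318,  0.0513]))]
mirror [([140.9, 294.1], 0.68, array([ 0.2756, -0.3443,  0.0051])), ([309.2, 103.5], 0.61, array([ 0.4714, -0.1102,  0.048 ]))]
mirror_head [([310.3, 103.1], 0.87, array([ 0.4724, -0.1098,  0.0485])), ([141.9, 301.0], 0.71, array([ 0.276 , -0.3539,  0.0052]))]
cradle [([334.9, 223.9], 0.78, array([ 0.5065, -0.2406,  0.0079])), ([307.1, 103.1], 0.35, array([ 0.4695, -0.1099,  0.0462]))]
bush []
dot [([321.8, 222.8], 0.74, array([ 0.4892, -0.2234,  0.0528]))]
mirror_tool []
mirror [([413.6, 275.0], 0.47, array([ 0.2858, -0.3674,  0.0074]))]
mirror_head [([412.4, 279.7], 0.42, array([ 0.2664, -0.3623,  0.0043])), ([368.4, 162.6], 0.3, array([ 0.7588, -0.1824,  0.0564]))]
cradle [([437.3, 272.0], 0.51, array([ 0.2982, -0.4645,  0.017 ]))]
bush [([307.5, 202.5], 0.4, array([0.5745, 0.0748, 0.1182]))]
dot [([296.0, 214.8], 0.57, array([0.5397, 0.1279, 0.0112]))]
tab [[0.603  0.0773 0.1089]
 [0.6008 0.0728 0.12  ]] [-10.0201 -19.0535]
```

View pics/w2.png

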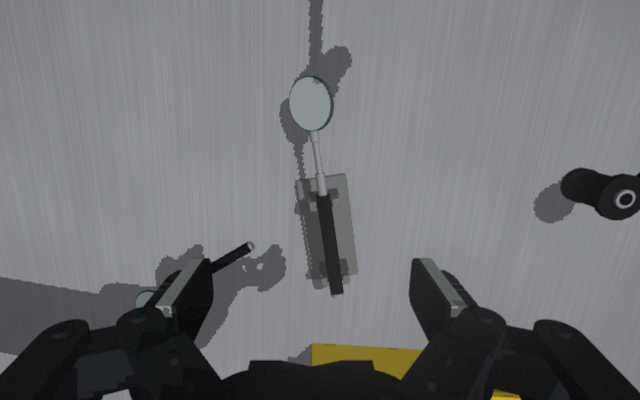

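```bash
python3 - <<'E'
from h import *
np.set_printoptions(precision=4,suppress=True)
p=np.load("pics/w2.npy",allow_pickle=True).item();P=cloud(p);f=p["frame"].astype(int)
print("colour",f[103,310],f[220,327],f[60,400])
v,u=np.mgrid[:400,:640]
h=(f.max(-1)<60)&(abs(u-328)<25)&(v>185)&(v<300)&(P[...,2]>.045)&(P[...,2]<.065)
q=P[h];c=q.mean(0);U,S,V=np.linalg.svd(q-c);a=V[0]*np.sign(V[0][1]);t=(q-c)@a
print("handle n",len(q),"c",c,"dir",a,"len",t.min(),t.max(),"mid",c+a*(t.min()+t.max())/2,"yaw",np.degrees(np.arctan2(a[1],a[0])))
m=((u-310)/17.)**2+((v-104)/22.)**2<1
q=P[m&(P[...,2]>.02)];c=np.median(q,0)
for _ in range(4):
    U,S,V=np.linalg.svd(q-q.mean(0),full_matrices=False);n=V[2]*np.sign(V[2][2]);d=abs((q-q.mean(0))@n);q=q[d<3*np.median(d)+1e-4]
print("glass n",len(q),q.mean(0),n,"resid",d.std())
ty=np.cross([0,0,1],a);ty/=np.linalg.norm(ty)
print("theta",np.arctan2(n@ty,n[2]),"n.a",n@a)
g=(abs(f-f[103,310]).max(-1)<30)&(abs(u-310)<30)&(abs(v-104)<35)&(P[...,2]>.02);gg=P[g];print("glass extents",gg.min(0),gg.max(0),gg.mean(0))
# fingers open tips
k=(P[...,2]>.15)&(abs(P[...,0]-.4767)<.07)&(abs(P[...,1]+.18)<.03);print("tip z min",np.sort(P[...,2][k])[:5])
E
```

```text
colour [136 146 147] [36 38 38] [146 148 150]
handle n 1331 c [ 0.4983 -0.246   0.0526] dir [-0.1981  0.9802 -0.0009] len -0.058666936941438305 0.051741843167232494 mid [ 0.499  -0.2494  0.0526] yaw 101.42525185158644
glass n 1103 [ 0.472  -0.1108  0.048 ] [-0.5928 -0.1191  0.7965] resid 0.0002989408780684262
theta 0.649262682953414 n.a -4.5645114091640494e-05
glass extents [ 0.4519 -0.141   0.0325] [ 0.4892 -0.0876  0.0624] [ 0.4714 -0.1112  0.0476]
tip z min [0.2362 0.2365 0.2365 0.2366 0.2369]
```

```bash
python3 -m pendant '[[[0,0,1.45],[0.74,-2.29,0],0.3],[[0,0,1.45],[0.74,-2.29,-1],0.3],[[0,0,1.45],[0.74,-2.29,-3],0.3],[[0,0,1.45],[0.74,-2.29,-4.5],0.3],[[0,0,1.45],[0.74,-2.29,-5.2],0.3],[[0,0,1.45],[0.74,-2.29,-5.2],0.3],[[0,0,1.45],[0.74,-2.29,-5.2],0.3],[[0,0,1.45],[0.74,-2.29,-5.2],0.3]]'; python3 - <<'E'
from h import *
np.set_printoptions(precision=4,suppress=True)
p=grab_frame("wrist");save("w3.png",p["frame"]);P=cloud(p);tp=get_obs()["tool_pos"]
k=(P[...,2]>.06)&(abs(P[...,0]-tp[0])<.06)&(abs(P[...,1]-tp[1])<.014);print("tip z min",np.sort(P[...,2][k])[:5],tp)
q=P[k&(P[...,2]<.12)];print(q.min(0),q.max(0))
f=p["frame"].max(-1);h=(f<60)&(P[...,2]>.045)&(P[...,2]<.062)&(abs(P[...,0]-.495)<.04)&(abs(P[...,1]+.24)<.07);q=P[h];print("handle",len(q),q.mean(0),q.min(0),q.max(0))
E
```

```text
clock: 13.67
tool_pos: [0.4997, -0.25, 0.0385]
eef_rot: [1.993, 2.427, 0.0]
wrist_force: [-0.2, 0.0, 0.5]
grip_width: 0.7
finger_force: 0.0
tip z min [0.0744 0.0744 0.0744 0.0746 0.0746] [ 0.5002 -0.25    0.0391]
[ 0.4418 -0.264   0.0744] [ 0.5384 -0.236   0.12  ]
handle 5188 [ 0.498  -0.2443  0.0528] [ 0.4809 -0.3045  0.0455] [ 0.5157 -0.195   0.0549]
```

View pics/w3.png

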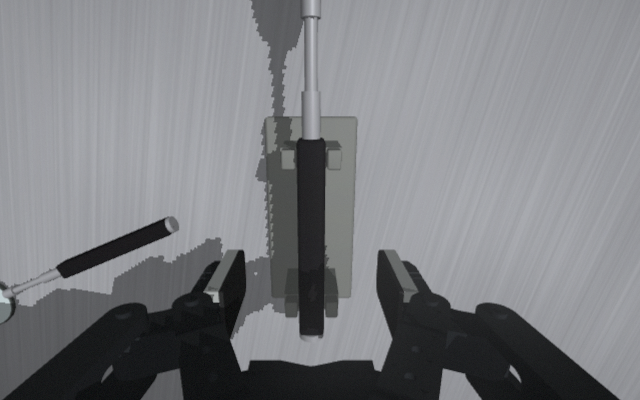

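```bash
python3 -m pendant '[[[0,0,0],[0,0,-0.8],0.3],[[0,0,0],[0,0,-1.55],0.3],[[0,0,0],[0,0,-1.55],0.3],[[0,0,0],[0,0,-1.55],1],[[0,0,0],[0,0,-1.55],1],[[0,0,0],[0,0,-1.55],1],[[0,0,0],[0,0,-1.55],1],[[0,0,0],[0,0,-1.55],1]]' 80;python3 -m pendant '[[[0,0,0],[0,0,0],1],[[0,0,0],[0,0,0],1],[[0,0,0],[0,0,0],1]]' 80
```

```text
clock: 14.38
tool_pos: [0.4999, -0.2496, -0.0082]
eef_rot: [1.992, 2.427, 0.001]
wrist_force: [-2.4, 2.2, 16.1]
grip_width: 0.145
finger_force: 77.8
clock: 14.63
tool_pos: [0.4999, -0.2496, -0.0082]
eef_rot: [1.992, 2.427, 0.002]
wrist_force: [-2.2, 1.7, 17.1]
grip_width: 0.149
finger_force: 77.8
```

```bash
python3 -m pendant '[[[0,0,0],[0,0,0.5],1],[[0,0,0],[0,0,1.5],1],[[0,0,0],[0,0,2.7],1],[[0,0,0],[0,0,4],1],[[0,0,0],[0,0,5.2],1],[[0,0,-0.9],[1.2,0,6.2],1],[[0,0,-1.8],[2.4,0.6,6.2],1],[[0,0,-2.7],[3.6,1.5,6.2],1]]' 80;python3 -m pendant '[[[0,0,-0.8],[1.2,1.2,0],1],[[0,0,-0.8],[1.2,2.2,0],1],[[0,0,-0.8],[1.2,2.2,0],1],[[0,0,-0.8],[1.2,2.2,0],1],[[0,0,-0.8],[1.2,2.2,0],1]]' 80; python3 - <<'E'
from h import *
np.set_printoptions(precision=4,suppress=True)
o=get_obs();print(o["tool_pos"],o["q"])
p=grab_frame("wrist");save("w4.png",p["frame"]);np.save("pics/w4",p,allow_pickle=True)
for n in["bush","dot","mirror"]:print(n,[(b["xy"],b["confidence"],w(p,b["xy"])) for b in boxes_of(p,n)[:2]])
E
```

```text
clock: 15.3
tool_pos: [0.6048, -0.2092, 0.18]
eef_rot: [2.32, 2.111, 0.005]
wrist_force: [0.6, -0.5, -1.2]
grip_width: 0.149
finger_force: 78.6
clock: 15.72
tool_pos: [0.6381, -0.1421, 0.1767]
eef_rot: [2.402, 2.024, -0.0]
wrist_force: [0.1, -1.0, -1.5]
grip_width: 0.153
finger_force: 78.6
[ 0.6381 -0.1421  0.1767] [-0.2675  0.6808  0.6484  1.5645 -0.453   1.0505  0.3315]
bush [([105.6, 15.5], 0.59, array([0.4796, 0.0341, 0.0112]))]
dot []
mirror []
```

View pics/w4.png

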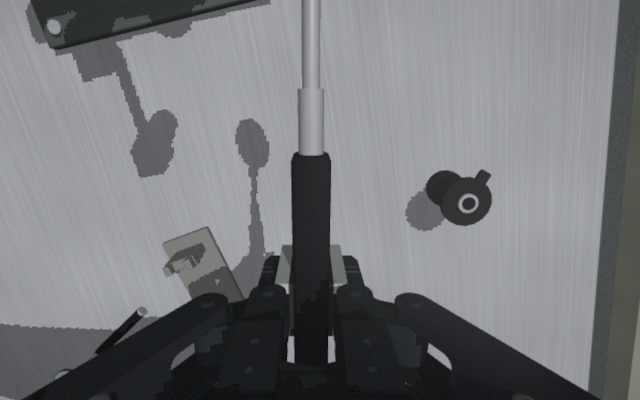

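```bash
python3 -m pendant '[[[1.2,0,0],[0,-0.8,0],1],[[2.4,0,0],[0,-1.3,0],1],[[3.6,0,0],[0,-1.3,0],1],[[4.8,0,0],[0,-1.3,0],1],[[5.5,0,0],[0,-1.3,0],1],[[5.5,0,0],[0,-1.3,0],1]]' 80; python3 - <<'E'
from h import *
np.set_printoptions(precision=4,suppress=True)
o=get_obs();print(o["tool_pos"],o["eef_rot"])
p=grab_frame("wrist");s=grab_frame("side");t=grab_frame("top");np.save("pics/w5",p,allow_pickle=True);np.save("pics/s5",s,allow_pickle=True);np.save("pics/t5",t,allow_pickle=True)
for c in(p,s,t):
  for n in["bush","dot","mirror"]:print(n,[(b["xy"],b["confidence"],w(c,b["xy"])) for b in boxes_of(c,n)[:2]])
a=np.zeros((520,800,3),np.uint8);a[:400,:640]=p["frame"];a[400:,:160]=cv2.resize(t["frame"][185:225,280:333],(160,120));a[360:,560:]=cv2.resize(s["frame"][175:235,290:380],(240,160),interpolation=2);save("w5.png",a)
E
```

```text
clock: 16.42
tool_pos: [0.6358, -0.1869, 0.1742]
eef_rot: [-2.035, -1.697, -0.511]
wrist_force: [0.1, -0.5, -2.1]
grip_width: 0.152
finger_force: 78.7
[ 0.6358 -0.1869  0.1742] [-2.0348 -1.697  -0.5113]
bush [([226.1, 15.3], 0.63, array([0.5798, 0.0657, 0.0958]))]
dot [([223.6, 19.9], 0.56, array([0.5758, 0.0644, 0.0922]))]
mirror []
bush [([318.4, 319.1], 0.69, array([ 0.5019, -0.2493,  0.0061]))]
dot [([369.3, 204.6], 0.25, array([ 0.6745, -0.1   ,  0.3074]))]
mirror [([369.8, 199.9], 0.66, array([0.7626, 0.1612, 0.0016])), ([246.7, 371.2], 0.54, array([ 0.2843, -0.3595,  0.0051]))]
bush [([307.8, 203.3], 0.46, array([0.571 , 0.0735, 0.1197]))]
dot [([307.5, 201.6], 0.65, array([0.5786, 0.0749, 0.1157]))]
mirror []
```

View pics/w5.png

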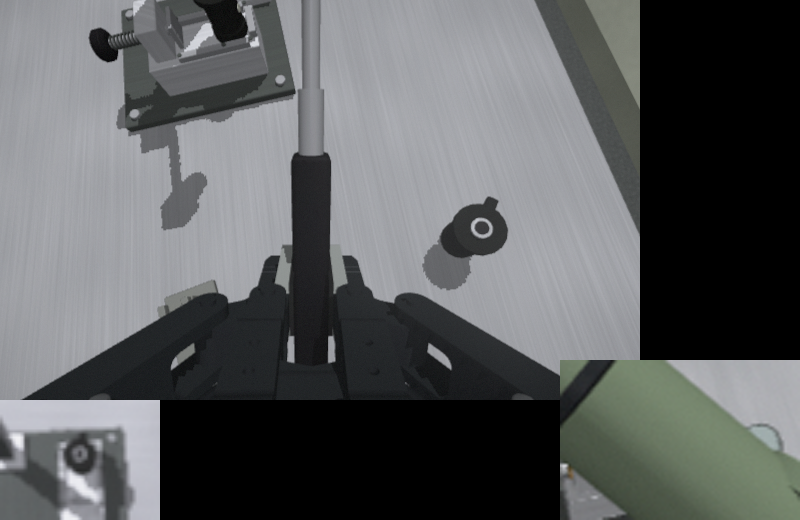

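```bash
python3 -m pendant '[[[1.2,0,0],[0,-0.5,0],1],[[2.4,0,0],[0,-0.5,0],1],[[3,0,0],[0,-0.5,0],1],[[3,0,0],[0,-0.5,0],1],[[3,0,0],[0,-0.5,0],1]]' 80; python3 - <<'E'
from h import *
np.set_printoptions(precision=4,suppress=True)
o=get_obs();print(o["tool_pos"],o["eef_rot"])
p=grab_frame("wrist");np.save("pics/w6",p,allow_pickle=True)
for n in["bush","dot","mirror"]:
    for b in boxes_of(p,n)[:2]: print(n,b["xy"],b["confidence"],w(p,b["xy"]))
b=(230,60)
a=p["frame"][0:170,130:310];save("w6.png",cv2.resize(a,None,fx=3.4,fy=3.4,interpolation=2))
P=cloud(p);f=p["frame"].max(-1)
k=(P[...,2]>.108)&(P[...,2]<.128)&(abs(P[...,0]-.575)<.05)&(abs(P[...,1]-.082)<.05);q=P[k];print(len(q),q.min(0),q.max(0))
(cx,cy),r=cv2.minEnclosingCircle((q[:,:2]*1000).astype(np.float32));print(cx,cy,r)
# flange top
k2=k&(P[...,2]>.114);q=P[k2];np.save("pics/fl",q)
# circle fit robust with r=23 on hull
from scipy.optimize import least_squares
h=cv2.convexHull((q[:,:2]*1000).astype(np.float32))[:,0]
ang=np.arctan2(h[:,1]-82.8,h[:,0]-572)
fit=least_squares(lambda c:np.hypot(h[:,0]-c[0],h[:,1]-c[1])-23,[572,82.8],loss="soft_l1",f_scale=.7).x
d=q[:,:2]*1000-fit;rr=np.hypot(*d.T);an=np.degrees(np.arctan2(d[:,1],d[:,0]));print("c",fit,"n tab",(rr>25.5).sum(),"mean az",np.degrees(np.arctan2(d[rr>25.5,1].mean(),d[rr>25.5,0].mean())),"rmax",rr.max(),np.percentile(an[rr>25.5],[5,95]) if (rr>25.5).any() else 0)
E
```

```text
clock: 17.43
tool_pos: [0.6381, -0.1963, 0.175]
eef_rot: [-1.808, -1.52, -0.725]
wrist_force: [0.2, 0.4, -0.6]
grip_width: 0.148
finger_force: 78.8
[ 0.6381 -0.1963  0.175 ] [-1.8077 -1.5201 -0.7245]
bush [246.8, 73.7] 0.8 [0.5829 0.0605 0.1124]
dot [244.4, 75.5] 0.97 [0.5796 0.0603 0.1108]
906 [0.5516 0.0583 0.1081] [0.6064 0.1054 0.1221]
579.010986328125 81.55131530761719 27.61023712158203
c [575.1931  81.6152] n tab 34 mean az -11.163278987529564 rmax 31.28773442796343 [-17.8015  -1.4905]
```

View pics/w6.png

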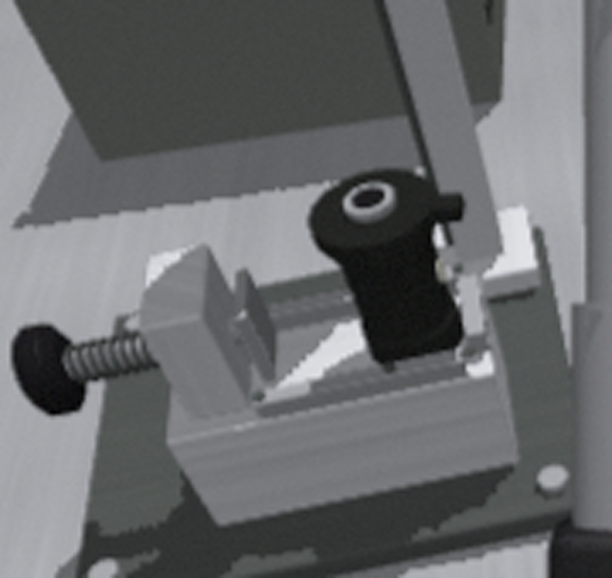

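```bash
cat > tgt.py <<'E'
from h import *
np.set_printoptions(precision=3,suppress=True)
def frame(a,n): return np.stack([a,n,np.cross(a,n)],1)
def unit(v): v=np.array(v,float);return v/np.linalg.norm(v)
Rg=R.from_rotvec([1.992,2.427,.0015]).as_matrix();pg=np.array([.4999,-.2496,-.0082])
n0=unit([-.5928,-.1191,.7965]);a0=unit([-.1981,.9802,-.0009]);a0=unit(a0-n0*(a0@n0));m0=np.array([.472,-.1108,.048])
F=Rg.T@frame(a0,n0); ml=Rg.T@(m0-pg)     # glass in gripper
def glass(o):
    Rc=R.from_rotvec(o["eef_rot"]).as_matrix();return o["tool_pos"]+Rc@ml,Rc@F
c=np.array([.5745,.0818]);phi=np.radians(-10.5);out=48e-3
d=np.array([np.cos(phi),np.sin(phi),0])
dot=np.array([*(c+.0185*d[:2]),.09]);M=dot+out*d
n=unit([-d[0],-d[1],1]);a=np.array([-d[1],d[0],0])
Rt=frame(a,n)@F.T; pt=M-Rt@ml
def report(back=0):
    o=get_obs();Rc=R.from_rotvec(o["eef_rot"]);
    g,G=glass(o);print("glass est",g,"n",G[:,1],"target M",M,n,"dot",dot)
    print("turn",(R.from_matrix(Rt)*Rc.inv()).as_rotvec()/np.radians(6),"shift",(pt-back*a-o["tool_pos"])/.03,"pt",pt)
E
python3 -c "
from tgt import *
report(.13)"
```

```text
glass est [ 0.663 -0.15   0.321] n [-0.595 -0.557  0.58 ] target M [0.64 0.07 0.09] [-0.695  0.129  0.707] dot [0.593 0.078 0.09 ]
turn [-8.695 -1.137 -0.742] shift [-1.38  -0.135 -4.773] pt [ 0.621 -0.071  0.034]
```

```bash
python3 -m pendant '[[[-1.1,-0.14,-0.1],[-0.2,0,-0.2],1],[[-2.2,-0.28,-0.2],[-0.4,0,-0.8],1],[[-3.3,-0.43,-0.28],[-0.6,0,-1.4],1],[[-4.4,-0.57,-0.37],[-0.8,0,-2],1],[[-5.5,-0.72,-0.47],[-1,0,-2.6],1],[[-6.6,-0.86,-0.56],[-1.2,-0.1,-3.2],1],[[-7.7,-1,-0.66],[-1.38,-0.13,-3.8],1],[[-8.7,-1.14,-0.74],[-1.38,-0.13,-4.4],1]]' 80; python3 -m pendant '[[[0,0,0],[0,0,0],1],[[0,0,0],[0,0,0],1]]' 80; python3 -c "
from tgt import *
report(.13)
s=grab_frame('side');t=grab_frame('top');w_=grab_frame('wrist')
np.save('pics/t7',t,allow_pickle=True);np.save('pics/s7',s,allow_pickle=True)
for c in(s,t,w_):
  for nm in('mirror','mirror_head'):print([(b['xy'],b['confidence'],w(c,b['xy'])) for b in boxes_of(c,nm)[:2]])
o=get_obs();g,G=glass(o);print(px(t,g),px(s,g))
"
```

```text
clock: 18.3
tool_pos: [0.5975, -0.1992, 0.0463]
eef_rot: [2.33, 1.93, 0.137]
wrist_force: [2.2, -0.0, -3.4]
grip_width: 0.146
finger_force: 78.7
clock: 18.47
tool_pos: [0.5978, -0.1956, 0.0444]
eef_rot: [2.333, 1.941, 0.138]
wrist_force: [-0.2, -0.1, -0.7]
grip_width: 0.148
finger_force: 78.7
glass est [ 0.616 -0.055  0.101] n [-0.696  0.125  0.707] target M [0.64 0.07 0.09] [-0.695  0.129  0.707] dot [0.593 0.078 0.09 ]
turn [-0.024  0.006 -0.035] shift [ 0.    -0.101 -0.34 ] pt [ 0.621 -0.071  0.034]
[([346.5, 291.5], 0.67, array([ 0.587, -0.231,  0.104])), ([248.4, 372.1], 0.47, array([ 0.289, -0.364,  0.007]))]
[([246.8, 373.5], 0.47, array([ 0.284, -0.366,  0.005]))]
[([410.5, 274.8], 0.46, array([ 0.287, -0.355,  0.006])), ([342.2, 193.9], 0.39, array([ 0.612, -0.066,  0.105]))]
[([410.1, 278.4], 0.65, array([ 0.272, -0.353,  0.004])), ([289.6, 210.5], 0.25, array([0.558, 0.156, 0.013]))]
[]
[([308.0, 207.3], 0.68, array([ 0.595, -0.162,  0.106]))]
[[340.616 193.315]] [[343.15  241.175]]
```

```bash
cat > gl.py <<'E'
from tgt import *
def fit(t,view=None):
    P=cloud(t);g,G=glass(get_obs())
    k=(np.linalg.norm(P-g,axis=-1)<.026)
    k&=abs((P-g)@G[:,1])<.008
    q=P[k]
    if len(q)<8: print("few",len(q));return
    e=[]
    U,S,V=np.linalg.svd(q-q.mean(0),full_matrices=False);nn=V[2]*np.sign(V[2][2])
    cc=(q.max(0)+q.min(0))/2
    print("n pts",len(q),"mean",q.mean(0),"mid",cc,"normal",nn,"est",g,G[:,1],"err deg",np.degrees(np.arccos(nn@G[:,1])))
    print("elev",np.degrees(np.arcsin(nn[2])),"az",np.degrees(np.arctan2(-nn[1],-nn[0])),"resid",S[2]/np.sqrt(len(q)))
E
python3 -c "
from gl import *
for f in('t7','s7'):
    fit(np.load('pics/%s.npy'%f,allow_pickle=True).item())
t=np.load('pics/t7.npy',allow_pickle=True).item();s=np.load('pics/s7.npy',allow_pickle=True).item()
a=np.zeros((400,800,3),np.uint8);a[:,:400]=cv2.resize(t['frame'][155:235,290:370],(400,400),interpolation=2);a[:,400:]=cv2.resize(s['frame'][190:290,300:400],(400,400),interpolation=2);save('s7.png',a)
"
```

```text
n pts 96 mean [ 0.615 -0.06   0.102] mid [ 0.615 -0.06   0.103] normal [-0.719  0.14   0.681] est [ 0.616 -0.06   0.1  ] [-0.695  0.13   0.707] err deg 2.104243007553468
elev 42.89513160760965 az -10.98921904787734 resid 0.0029019673204651645
few 0
```

View pics/s7.png

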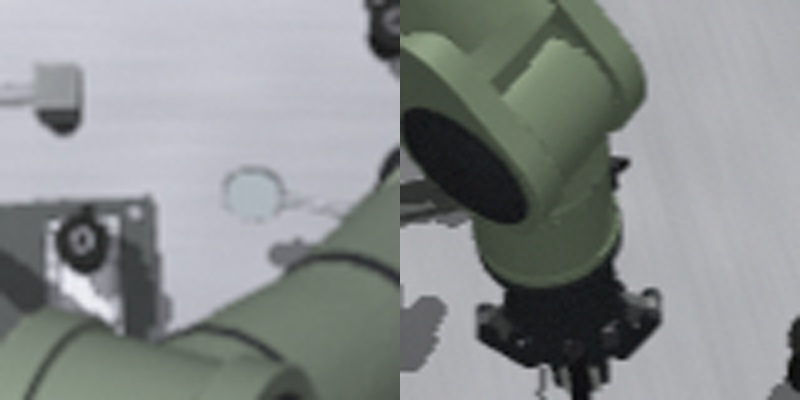

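```bash
python3 -c "
from gl import *
t=np.load('pics/t7.npy',allow_pickle=True).item();s=np.load('pics/s7.npy',allow_pickle=True).item()
for nm,c in(('top',t),('side',s)):
  P=cloud(c);f=c['frame'].astype(int);g=(f[...,1]-f[...,0]>8)&(P[...,2]>.12)
  for x in np.arange(.3,.7,.04):
    for y in np.arange(-.25,.2,.05):
      q=P[g&(abs(P[...,0]-x)<.02)&(abs(P[...,1]-y)<.025)]
      if len(q)>4:print(nm,'%.2f %.2f'%(x,y),q[:,2].min(),q[:,2].max())
P=cloud(t);k=(P[...,2]>.33)&(abs(P[...,0]-.62)<.07)&(P[...,1]>.03)&(P[...,1]<.13)
q=P[k];print('cam',len(q),q.min(0),q.max(0))
print(get_obs()['q'])
"
```

```text
top 0.30 -0.00 0.6948668335005527 0.7874571636115082
top 0.30 0.05 0.6763727783827522 0.765775151119217
top 0.30 0.10 0.6721113515480779 0.7325566425212966
top 0.34 -0.00 0.7672905147387293 0.7957195981590467
top 0.34 0.05 0.7385512067802293 0.7768915071529484
top 0.34 0.10 0.7216452970649044 0.7559691738261426
top 0.38 -0.10 0.6628093336502767 0.6742819072177227
top 0.38 -0.05 0.6742289176604563 0.7736034596323188
top 0.38 -0.00 0.7527550740314481 0.7926758009312149
top 0.38 0.05 0.7459554927205404 0.7740474387156355
top 0.38 0.10 0.7459943462857083 0.7591180027955905
top 0.42 -0.10 0.6208851267931067 0.67334643420507
top 0.42 -0.05 0.6590106158874967 0.7645922300971011
top 0.42 -0.00 0.6684540318424846 0.7639687779053053
top 0.42 0.05 0.7063033266810529 0.7532983637566428
top 0.42 0.10 0.7199987327948919 0.751216938581333
top 0.46 -0.15 0.5636325090357581 0.6086173827091507
top 0.46 -0.10 0.5953939001559223 0.6549747259371681
top 0.46 -0.05 0.6123702755774604 0.6730973231473698
top 0.46 -0.00 0.6510970630460394 0.6688962907458912
top 0.50 -0.25 0.46390352876215035 0.476635851671434
[... 1712 characters left out ...]
8599
side 0.50 -0.20 0.3475123274883409 0.5339803584430526
side 0.50 -0.15 0.5122177512588842 0.5936825107749316
side 0.50 -0.10 0.5492523665463558 0.6106763890906137
side 0.54 -0.25 0.2758145562204174 0.4659103432922622
side 0.54 -0.20 0.275424869797567 0.5155256495796221
side 0.54 -0.15 0.4818982165184903 0.5463118421126556
side 0.54 -0.10 0.49329281155604043 0.5467436977707826
side 0.58 -0.25 0.2786767796189216 0.43652954845092834
side 0.58 -0.20 0.2856489261485262 0.4783502114074589
side 0.58 -0.15 0.451065564550781 0.49715247459821765
side 0.62 -0.20 0.28607535180668386 0.45756509424079284
cam 161 [0.602 0.068 0.351] [0.633 0.127 0.439]
[-0.135  0.746  0.548  1.857 -0.715  0.591  0.669]
```

```bash
python3 -m pendant '[[[0,0,0],[0,0,-0.34],1],[[0,0,0],[0.1,0.6,-0.34],1],[[0,0,0],[0.25,1.3,-0.34],1],[[0,0,0],[0.4,2.1,-0.34],1],[[0,0,0],[0.53,2.8,-0.34],1],[[0,0,0],[0.53,2.8,-0.34],1],[[0,0,0],[0.53,2.8,-0.34],1]]' 80; python3 -c "
from gl import *
report();t=grab_frame('top');fit(t)
P=cloud(t);f=t['frame'].astype(int);k=(P[...,2]>.3)&(P[...,2]<.6)&(P[...,0]>.5)&(P[...,1]<.15)&(P[...,1]>-.1)&(f[...,1]-f[...,0]>8)
q=P[k];print(len(q),q.max(0),q.min(0))
P=cloud(t);m=(P[...,2]>.33)&(P[...,2]<.5)&(P[...,0]>.58)&(P[...,0]<.65);q=P[m];q=q[q[:,1].argsort()];print(q[:, :2][::max(1,len(q)//25)])
"
```

```text
clock: 19.5
tool_pos: [0.613, -0.1143, 0.0331]
eef_rot: [2.336, 1.937, 0.136]
wrist_force: [0.0, -0.4, -1.1]
grip_width: 0.15
finger_force: 78.7
glass est [0.631 0.026 0.089] n [-0.695  0.127  0.708] target M [0.64 0.07 0.09] [-0.695  0.129  0.707] dot [0.593 0.078 0.09 ]
turn [-0.019 -0.002 -0.001] shift [0.283 1.449 0.036] pt [ 0.621 -0.071  0.034]
n pts 95 mean [0.63  0.024 0.089] mid [0.629 0.023 0.089] normal [-0.719  0.147  0.679] est [0.631 0.025 0.089] [-0.695  0.129  0.707] err deg 2.3744077540630166
elev 42.763658365506096 az -11.561405895655696 resid 0.002599181316402071
510 [ 0.626 -0.003  0.581] [ 0.5   -0.1    0.404]
[[ 0.581 -0.156]
 [ 0.584 -0.131]
 [ 0.585 -0.121]
 [ 0.585 -0.114]
 [ 0.629 -0.107]
 [ 0.598 -0.1  ]
 [ 0.586 -0.093]
 [ 0.587 -0.086]
 [ 0.61  -0.077]
 [ 0.604 -0.067]
 [ 0.59  -0.052]
 [ 0.631  0.071]
 [ 0.605  0.077]
 [ 0.609  0.081]
 [ 0.605  0.087]
 [ 0.608  0.091]
 [ 0.622  0.097]
 [ 0.61   0.118]
 [ 0.609  0.137]
 [ 0.614  0.156]
 [ 0.617  0.17 ]
 [ 0.603  0.175]
 [ 0.596  0.179]
 [ 0.603  0.185]
 [ 0.584  0.195]]
```

```bash
python3 -m pendant '[[[0,0,0],[0.1,0.5,0.03],1],[[0,0,0],[0.2,1,0.03],1],[[0,0,0],[0.28,1.45,0.03],1],[[0,0,0],[0.28,1.45,0.03],1],[[0,0,0],[0.28,1.45,0.03],1]]' 80; python3 - <<'E'
from gl import *
report()
t=grab_frame('top');p=grab_frame('wrist');s=grab_frame('side');np.save("pics/t8",t,allow_pickle=True)
g,G=glass(get_obs());P=cloud(t)
for r in(.024,.019,.015):
    q=P[np.linalg.norm(P-g,axis=-1)<r];q=q[abs((q-g)@G[:,1])<.008]
    if len(q)>8:
        V=np.linalg.svd(q-q.mean(0),full_matrices=False)[2][2];V*=np.sign(V[2]);print(r,len(q),V,np.degrees(np.arcsin(V[2])),np.degrees(np.arctan2(-V[1],-V[0])),q.mean(0))
for c in(p,s,t):
  for nm in('mirror','bush','dot'):print(nm,[(b['xy'],round(b['confidence'],2),w(c,b['xy'])) for b in boxes_of(c,nm)[:2]])
print(px(t,g),px(t,dot))
a=np.zeros((400,800,3),np.uint8);a[:,:400]=cv2.resize(t['frame'][160:220,275:335],(400,400),interpolation=2);a[:250,400:]=cv2.resize(p["frame"],(400,250));save("fin.png",a)
E
```

```text
clock: 19.97
tool_pos: [0.6212, -0.0727, 0.0346]
eef_rot: [2.338, 1.933, 0.136]
wrist_force: [0.4, -1.0, -1.5]
grip_width: 0.148
finger_force: 78.7
glass est [0.64  0.068 0.091] n [-0.695  0.129  0.707] target M [0.64 0.07 0.09] [-0.695  0.129  0.707] dot [0.593 0.078 0.09 ]
turn [-0.013  0.003  0.021] shift [ 0.008  0.063 -0.013] pt [ 0.621 -0.071  0.034]
0.024 85 [-0.705  0.092  0.703] 44.70317645899089 -7.429457090100768 [0.639 0.066 0.091]
0.019 52 [-0.652  0.104  0.751] 48.65811831908219 -9.07652324251252 [0.639 0.067 0.092]
0.015 32 [-0.677  0.085  0.731] 46.98977583663134 -7.126310332413759 [0.638 0.067 0.091]
mirror []
bush []
dot [([113.6, 42.0], 0.33, array([0.545, 0.044, 0.011]))]
mirror [([247.1, 369.9], 0.44, array([ 0.286, -0.356,  0.004])), ([316.5, 209.0], 0.44, array([0.559, 0.074, 0.107]))]
bush [([318.7, 214.0], 0.51, array([0.565, 0.069, 0.086]))]
dot [([318.1, 214.3], 0.38, array([0.562, 0.069, 0.085]))]
mirror [([286.2, 201.8], 0.71, array([0.594, 0.17 , 0.024])), ([311.5, 188.5], 0.65, array([0.638, 0.06 , 0.091]))]
bush []
dot []
[[309.802 188.037]] [[306.89  199.333]]
```

View pics/fin.png

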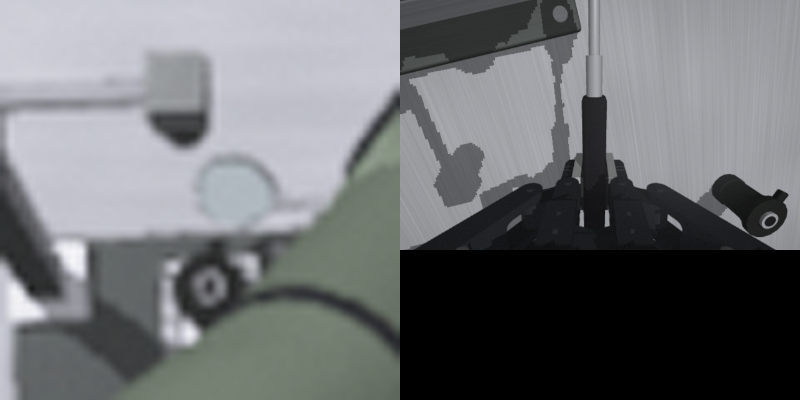

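```bash
python3 -m pendant '[[[0,0,0],[0,0.06,0],1],[[0,0,0],[0,0.06,0],1],[[0,0,0],[0,0.06,0],1],[[0,0,0],[0,0.06,0],1],[[0,0,0],[0,0.06,0],1],[[0,0,0],[0,0.06,0],1]]' 80; python3 -c "
from gl import *
report();print(get_obs()['qvel']);print(robot.sign_off())"
```

```text
clock: 21.07
tool_pos: [0.6214, -0.0703, 0.0348]
eef_rot: [2.338, 1.934, 0.136]
wrist_force: [0.4, 0.8, -1.4]
grip_width: 0.153
finger_force: 78.7
glass est [0.64  0.07  0.091] n [-0.695  0.129  0.707] target M [0.64 0.07 0.09] [-0.695  0.129  0.707] dot [0.593 0.078 0.09 ]
turn [-0.016  0.004  0.02 ] shift [ 0.003 -0.019 -0.02 ] pt [ 0.621 -0.071  0.034]
[ 0.001 -0.001 -0.001 -0.001 -0.     0.    -0.   ]
the job is handed in; nothing more can be done
None
```

I handed the job in at about 21 s: the bush is at its stop, the plunger sprang back, and the gripper holds the mirror steady about 48 mm out from the dot, level with it and leaning at roughly 45° by estimate; I never had the overhead camera's own picture to confirm it sees the dot, and I placed the dot from the tab's direction (good to about 3°).

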